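# Tap a tilted bottle to free two jammed bearing balls

## Robot

A 6-joint arm with a two-finger parallel gripper is mounted at the origin on the work surface. World frame = base frame: x ahead of the robot, y to its left, z up, the work surface at z = 0. Lengths are in m, angles in rad, forces in N, time in s.
With the tool pointing down it reaches from about 0.375 to 0.9 m from the base axis. Payload 3.1 kg.
Tool frame: the origin (TCP) lies midway between the tips of the shut fingers; the grasp point (between the pads) lies 19 mm behind it; x points along the fingers, z is the direction in which the jaws open and shut, and the axes are right-handed (so a half turn about x gives the same grasp; the last joint's range is limited). The gripper opens to 85 mm and grips with 20 to 120 N. Pads are 22 mm wide; open, the fingers measure 114 mm over their backs; the gripper's body (76 mm by 85 mm) begins 54 mm behind the grasp point. The pads swing forward as they close: fully open they stand 13 mm farther back than shut.
Start: joints at [-1.488, 0.527, 1.433, -0, 1.181, -0.178], TCP at [0.162, -0.604, 0.231] pointing down, gripper open.
Joint ranges: [-3.08, 3.08], [-0.75, 2.2], [0.22, 2.44], [-1.43, 4.57], [0, 2.65], [-2.85, 2.85]. Speed limits (rad/s): [2.79, 2.79, 3.14, 3.14, 3.14, 3.14].

## Interface

Orientations are given as a unit quaternion [x, y, z, w].
In Python, from station import status, snapshot, camera_params, ticket gives the robot as it stands.
- The arm moves only by the tool arm_command, never from a script. Its argument "series" is a list that holds one entry, the list of rows, each a list of 4 numbers: the shift along the tool's x, y, z in mm, then the turn about the tool's x in rad. A call has 1 to 10 rows; each row shifts and turns the commanded pose from where the row before left it, along the tool's axes as they then stand; what a row does not reach is not made up. A row lasts 1/10 s, in which the tool goes at most 50 mm and 8.59 degrees, less where a joint would pass 70% of its speed; a pose out of reach is approached as far as the arm can. A call is refused whole if a number of a shift passes 50 or a number of a turn 0.15, either way. A call with a gripper value outside its range is refused whole. "jaw" is the opening in per cent of the stroke, from 0 (shut) to 100 (fully open), set as the call begins (left out, the last holds). The fingers move at their own pace and stop on an object; "force" is the grip in N (left out, the last holds). Time passes only in rows, so rows that do not move let the fingers close. It gives the time, the measured TCP pose, the force and the opening at its end, in the units of the state.
- status.sense(): the state, without advancing time (a new reading comes with each control period).
- snapshot(name): name is "scene" or "top" or "wrist"; returns the picture (420x560x3 uint8, red, green, blue); there is no depth.
- camera_params(name): a dict with "fovy" (degrees; the focal length in pixels is half the picture's height over the tangent of half this angle, whatever the lens; pixels are square), "cx", "cy" (the principal point, pixels), "extrinsics" (4x4, takes a point from camera to world coordinates); the wrist camera has in their place "mount" (4x4, takes a point from camera to tool coordinates, whose origin is the TCP and whose axes are the tool frame's). Camera axes: x right, y down, z forward; pixel columns grow to the right and rows downward; lengths in m; the calibration is good to about 2 mm. A picture is of the moment at which its call begins: read the wrist's pose just before it. camera_params takes no time and is no camera call.
- ticket.sign_off(): hands the job in, once; it reports no verdict.
The state is a dict: "t": time; "q": joint angles; "qd": joint speeds; "tau": joint torques, N m; "tcp_pos": TCP position; "tool_rot": TCP orientation; "force": force on the tool from outside, world axes, zero at the start; "ft_torque": the same for the moment, N m; "finger_gap": opening from 0.0 (shut) to 1.0 (fully open).
Only numpy, scipy, OpenCV 4.12 (cv2) and the standard library are available. Lean on these libraries where they do the work, as an engineer would, in place of code of your own. Each camera call takes 0.05 s, during which the arm holds its last target. There are 200 camera calls.

## Task

Two steel bearing balls have bridged the neck of the open clear bottle that lies tilted on its rocking stand. Tap the side of that bottle gently, rocking it over and letting it spring back, until both balls have rolled out into the catch tray of its stand. Do not touch the other stand, whose bottle is capped.

Things in the scene. Friction and masses are not known exactly. Their poses are not given: they have to be found in the camera images.
- stand: Fixed grey stand of the open, jammed bottle. Origin: on the table, under the middle of the bottle's hinge; +x the way the mouth points, z up. Above the origin the bottle's side faces are at y = -33 and +33 mm, 95 to 132 mm high; 80 mm free beside them at that height; bottle top 148 mm high. Catch tray under the mouth, part of the stand: x 85 to 215 mm, y -60 to 60 mm, floor 9 mm, rim 41 mm high.
- bottle (a joint): Sideways rocking of the clear flat bottle (body 120 x 66 x 34 mm, neck 26 mm inside, 25 degrees mouth down), rad, 0 upright, + top towards stand -y. Hinge along the bottle, 45 mm above the stand's origin, hard stops at 0.6 either way, spring 1.2 N m/rad. A lean of 0.38 to 0.5, then letting go, breaks the jam: 24 to 29 mm of side push (10 to 15 N) 105 mm above the origin, either side.
- ball_a_center (a point): Centre of a steel ball, 20 mm in diameter, 33 g, lying inside the open bottle at the shoulder, side by side with the other ball, bridging the neck's 23 mm entry.
- ball_b_center (a point): Centre of the second steel ball, the same, beside the first.
- spare_stand: A second stand of the same size and shape (origin and axes as for the first), on the other side of the table, its bottle closed with a black screw cap, 36 mm across, and fixed. To be left alone.

How it is judged:
At the end, for the whole second after the job is handed in: Both balls lie in the catch tray of the open bottle's stand (centres between x = 85 and 215 mm and within 60 mm of its middle, below 35 mm height), at rest (under 60 mm/s) (x of ball_a_center in the frame of stand between 0.085 and 0.215 m and y of ball_a_center in the frame of stand between -0.06 and 0.06 m and z of each of ball_a_center, ball_b_center in the frame of stand below 0.035 m and x of ball_b_center in the frame of stand between 0.085 and 0.215 m and y of ball_b_center in the frame of stand between -0.06 and 0.06 m and linear speed of each of ball_a, ball_b below 0.06 m/s); the robot touches nothing.
It fails at once if the open bottle or its stand is struck or pressed with more than 40 N (contact force between any of the fingers, the arm and stand above 40 N).
It fails at once if the other stand with the capped bottle is touched (more than 1 N) (contact force between any of the fingers, the arm and spare_stand above 1 N).
It also fails if it takes over 40 s, if anything falls off the work surface, if the arm or the gripper's body presses on something with over 40 N, if the wrist force passes 120 N, or if a joint passes its speed limit or range.

## Working session

There is one attempt and no reset: what is moved stays moved. The work goes in short steps, Python scripts to look and compute and a tool call to move; the robot and the scene stay as the last step left them, time stands still between calls to the robot, and variables do not carry over. Pictures are saved under pics/ and viewed, about 8 in all and at most 12, crops included, and the job is handed in when it is done.

Besides the shell and the picture viewer there is one more tool, called after "Request:" as name(argument=value, ...), one argument or row to a line, values as JSON. arm_command: Moves the arm, as the interface text tells. Its arguments: {"type":"object","properties":{"series":{"type":"array"},"jaw":{"type":"number"},"force":{"type":"number"}},"required":["series"]}

```bash
mkdir -p pics && python3 - <<'E'
from station import status, snapshot, camera_params
import cv2,numpy as np
s=status.sense();print({k:np.round(v,3).tolist() for k,v in s.items()})
for n in("scene","top"):
    im=snapshot(n);cv2.imwrite(f"pics/{n}0.png",im[:,:,::-1]);p=camera_params(n);print(n,p)
print(camera_params("wrist"))
E
```

```text
{'t': 0.0, 'q': [-1.488, 0.528, 1.434, -0.0, 1.181, -0.178], 'qd': [0.001, 0.001, -0.0, 0.0, 0.002, -0.001], 'tau': [0.001, -44.235, -17.802, -0.0, 0.008, 0.0], 'tcp_pos': [0.162, -0.603, 0.23], 'tool_rot': [0.431, 0.562, -0.43, 0.56], 'force': [0.381, 0.315, -0.041], 'ft_torque': [0.005, 0.009, -0.021], 'finger_gap': 1.001}
scene {'fovy': 54.050627717395656, 'cx': 281.5742629485372, 'cy': 213.8819953714589, 'extrinsics': array([[-0.2033876 ,  0.66875926, -0.71511855,  1.04388841],
       [ 0.97905314,  0.13189935, -0.15510485,  0.11755065],
       [-0.00940414, -0.73168546, -0.68157754,  0.55057312],
       [ 0.        ,  0.        ,  0.        ,  1.        ]])}
top {'fovy': 44.189643720373184, 'cx': 278.26448400845004, 'cy': 210.40145766270123, 'extrinsics': array([[-4.13494372e-03, -9.98186915e-01,  6.00481885e-02,
         4.90172730e-01],
       [-9.99990997e-01,  4.07027531e-03, -1.19921913e-03,
         1.31058731e-02],
       [ 9.52632180e-04, -6.00526066e-02, -9.98194759e-01,
         1.15989127e+00],
       [ 0.00000000e+00,  0.00000000e+00,  0.00000000e+00,
         1.00000000e+00]])}
{'fovy': 71.32327008132928, 'cx': 278.524793056158, 'cy': 206.96774865040481, 'mount': array([[ 1.13654301e-03, -2.89839563e-01,  9.57074572e-01,
        -1.42185077e-01],
       [-2.53178512e-04, -9.57075243e-01, -2.89839465e-01,
         7.40703827e-02],
       [ 9.99999322e-01,  8.71043009e-05, -1.16113832e-03,
         2.11585993e-05],
       [ 0.00000000e+00,  0.00000000e+00,  0.00000000e+00,
         1.00000000e+00]])}
```

View pics/scene0.png

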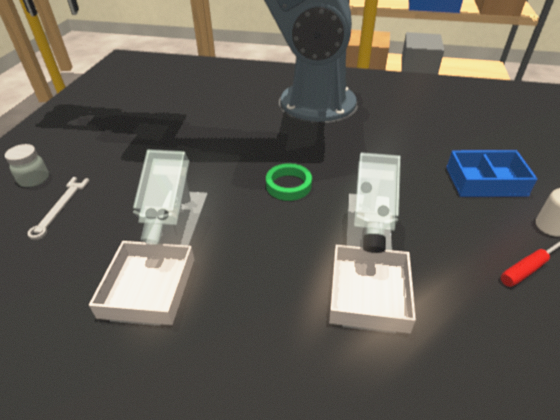

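View pics/top0.png

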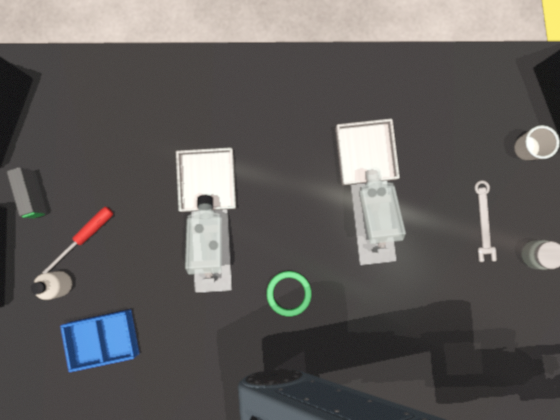

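Scene and top views: the open bottle is at world y<0. In the top view its tray rim corners are about (336,126), (393,120), (399,181) and (344,186), with the bottle at about (380,212). The capped one is at y>0, with its cap at (205,202).

```bash
cat > h.py <<'E'
import numpy as np
from station import camera_params
def cam(n):
    p=camera_params(n);f=210/np.tan(np.radians(p["fovy"]/2));return p,f
def back(n,uv,z):
    p,f=cam(n);E=p["extrinsics"];uv=np.atleast_2d(uv)
    d=np.c_[(uv[:,0]-p["cx"])/f,(uv[:,1]-p["cy"])/f,np.ones(len(uv))]@E[:3,:3].T
    return E[:3,3]+d*((z-E[2,3])/d[:,2])[:,None]
def proj(n,X):
    p,f=cam(n);E=p["extrinsics"];c=(np.atleast_2d(X)-E[:3,3])@E[:3,:3]
    return c[:,:2]/c[:,2:]*f+[p["cx"],p["cy"]]
E
python3 - <<'E'
from h import *
from scipy.optimize import least_squares
import cv2
L=np.array([[.215,.06,.041],[.215,-.06,.041],[.085,-.06,.041],[.085,.06,.041]])
def W(v,L):
    c,s=np.cos(v[2]),np.sin(v[2]);return np.c_[v[0]+c*L[:,0]-s*L[:,1],v[1]+s*L[:,0]+c*L[:,1],L[:,2]]
# x far = up in top image; +y = left
obs={"open":([[336,126],[393,120],[399,181],[344,186]],),"spare":([[177,151],[233,149],[235,209],[180,211]],)}
for k,(o,) in obs.items():
    B=back("top",o,.041);print(k,B.round(3).tolist(),np.linalg.norm(np.diff(B,axis=0),axis=1).round(3))
    r=least_squares(lambda v:(W(v,L)-B)[:,:2].ravel(),[.5,0,0]);v=r.x;print(v.round(4),np.sqrt(r.cost).round(4))
    M=np.array([[0,33,.132*1e3],[0,-33,132],[0,33,95],[0,-33,95],[0,0,0]])/1e3
    T=proj("top",W(v,np.r_[L,M]));S=proj("scene",W(v,np.r_[L,M]))
    for n,P in(("top",T),("scene",S)):
        f=f"pics/{n}1.png" if k=="spare" else f"pics/{n}0.png"
        im=cv2.imread(f)
        for p in P: cv2.circle(im,tuple(int(a) for a in p.round()),2,(0,0,255),-1)
        cv2.imwrite(f"pics/{n}1.png",im)
a=cv2.imread("pics/top1.png")[90:310,150:430];b=cv2.imread("pics/scene1.png")[130:350,80:430]
cv2.imwrite("pics/both.png",cv2.resize(np.hstack([a,b]),None,fx=1.25,fy=1.25))
E
```

```text
open [[0.742, -0.115, 0.041], [0.755, -0.24, 0.041], [0.62, -0.251, 0.041], [0.61, -0.131, 0.041]] [0.126 0.135 0.12 ]
[ 0.5325 -0.1991  0.0974] 0.004
spare [[0.688, 0.232, 0.041], [0.692, 0.11, 0.041], [0.561, 0.106, 0.041], [0.557, 0.225, 0.041]] [0.122 0.131 0.119]
[0.4747 0.1621 0.0395] 0.0017
```

View pics/both.png

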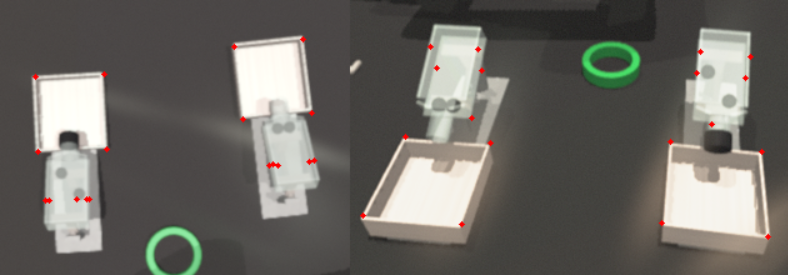

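The fit is consistent: the tray sides come out at 120–135 mm, and in both views the projected side points land on the bottle. I'll work out the tool axes and the approach to its −y side, away from the spare stand.

```bash
cat >> h.py <<'E'
from station import status
from scipy.spatial.transform import Rotation as Ro
O=np.array([.5325,-.1991,0]);RS=Ro.from_euler("z",.0974)
def rep():
    s=status.sense();R=Ro.from_quat(s["tool_rot"]);p=np.array(s["tcp_pos"])
    print("t",round(s["t"],2),"stand pos mm",(RS.inv().apply(p-O)*1e3).round(1),"F stand",RS.inv().apply(s["force"]).round(1),"gap",round(s["finger_gap"],2))
    print("tool axes in stand\n",(RS.inv()*R).as_matrix().round(3))
    return p,R
def to(x,y,z):
    p,R=rep();print("tool mm to",x,y,z,R.inv().apply(O+RS.apply(np.array([x,y,z])/1e3)-p).round(4)*1e3)
E
python3 -c "
from h import *
to(0,-90,220)"
```

```text
t 0.1 stand pos mm [-408.3 -366.   230.4] F stand [-0.1  0.1  0.5] gap 1.0
tool axes in stand
 [[ 0.     0.987  0.164]
 [ 0.002  0.164 -0.987]
 [-1.     0.    -0.002]]
tool mm to 0 -90 220 [  11.   447.9 -205.4]
```

Request:
arm_command(
  series=[
    [[0, 0, 0, 0.083], [0, 0, 0, 0.083], [0, 40, -27, 0], [0, 40, -27, 0], [0, 40, -27, 0], [0, 40, -27, 0], [0, 40, -27, 0], [0, 40, -27, 0], [0, 40, -27, 0], [0, 40, -27, 0]],
  ],
  jaw=0,
  force=40,
)

```text
t: 1.1
tcp_pos: [0.4608, -0.3564, 0.231]
tool_rot: [0.476, 0.524, -0.475, 0.523]
force: [0.5, -1.2, -0.5]
finger_gap: 0.002
```

```bash
python3 -c "
from h import *
to(0,-90,220)"
```

```text
t 1.1 stand pos mm [ -86.7 -149.6  231. ] F stand [ 0.4 -1.3 -0.5] gap 0.0
tool axes in stand
 [[-0.     1.    -0.002]
 [ 0.001 -0.002 -1.   ]
 [-1.    -0.    -0.001]]
tool mm to 0 -90 220 [ 11.   86.6 -59.7]
```

Request:
arm_command(
  series=[
    [[0, 43, -25, 0], [0, 43, -25, 0], [0, 0, 0, 0], [30, 0, 0, 0], [30, 0, 0, 0], [30, 0, 0, 0], [33, 0, 0, 0], [0, 0, 0, 0], [0, 0, 0, 0]],
  ],
)

```text
t: 2.0
tcp_pos: [0.5398, -0.3003, 0.108]
tool_rot: [0.476, 0.524, -0.476, 0.523]
force: [0.7, -0.1, 0.6]
finger_gap: 0.0
```

```bash
python3 - <<'E'
from h import *
import cv2
to(0,-60,108)
from station import snapshot
a=snapshot("top")[110:290,310:450];b=snapshot("scene")[130:340,80:260]
cv2.imwrite("pics/c.png",np.hstack([cv2.resize(a,(400,514)),cv2.resize(b,(400,514))])[:,:,::-1])
E
```

```text
t 2.0 stand pos mm [  -2.6 -101.4  108. ] F stand [ 0.7 -0.2  0.6] gap 0.0
tool axes in stand
 [[-0.001  1.    -0.002]
 [ 0.001 -0.002 -1.   ]
 [-1.    -0.001 -0.001]]
tool mm to 0 -60 108 [  0.    2.5 -41.5]
```

View pics/c.png

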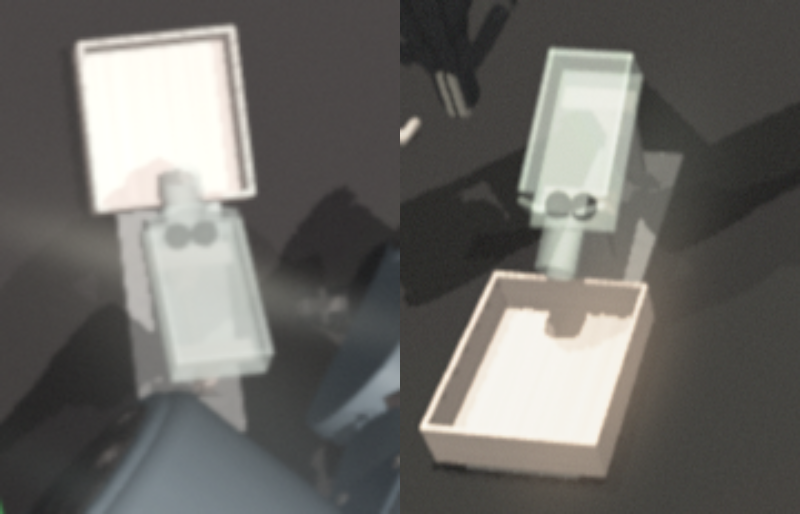

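The gripper is beside the bottle on its −y side, with the fingertips near crop (455,110). Both balls are still side by side at the shoulder: crop (177,235) and (204,233) in the top view. Next I approach until contact.

Request:
arm_command(
  series=[
    [[0, 2, -15, 0], [0, 0, -15, 0], [0, 0, 0, 0]],
  ],
)

```text
t: 2.4
tcp_pos: [0.5389, -0.2668, 0.109]
tool_rot: [0.475, 0.525, -0.475, 0.523]
force: [-0.4, -0.1, 0.4]
finger_gap: -0.001
```

Request:
arm_command(
  series=[
    [[0, 0, -4, 0], [0, 0, -4, 0], [0, 0, 0, 0]],
  ],
)

```text
t: 2.7
tcp_pos: [0.5388, -0.2615, 0.1084]
tool_rot: [0.475, 0.524, -0.475, 0.523]
force: [-0.3, 0.2, -0.6]
finger_gap: -0.003
```

Request:
arm_command(
  series=[
    [[0, 0, -4, 0], [0, 0, -4, 0], [0, 0, 0, 0]],
  ],
)

```text
t: 3.0
tcp_pos: [0.5378, -0.2535, 0.1081]
tool_rot: [0.475, 0.524, -0.475, 0.523]
force: [-0.3, -0.9, 0.4]
finger_gap: -0.0
```

```bash
python3 -c "
from h import *
to(0,-50,108)"
```

```text
t 3.0 stand pos mm [ -0.  -54.6 108.1] F stand [-0.4 -0.9  0.4] gap -0.0
tool axes in stand
 [[-0.001  1.    -0.001]
 [ 0.001 -0.001 -1.   ]
 [-1.    -0.001 -0.001]]
tool mm to 0 -50 108 [ 0.1  0.  -4.6]
```

Request:
arm_command(
  series=[
    [[0, 0, -4, 0], [0, 0, -4, 0], [0, 0, 0, 0]],
  ],
)

```text
t: 3.3
tcp_pos: [0.5371, -0.2454, 0.1083]
tool_rot: [0.475, 0.524, -0.475, 0.523]
force: [0.1, -0.8, -1.6]
finger_gap: -0.003
```

Request:
arm_command(
  series=[
    [[0, 0, -4, 0], [0, 0, -4, 0], [0, 0, 0, 0]],
  ],
)

```text
t: 3.6
tcp_pos: [0.5373, -0.2385, 0.1089]
tool_rot: [0.475, 0.523, -0.475, 0.524]
force: [1.0, -2.1, 1.4]
finger_gap: -0.0
```

Request:
arm_command(
  series=[
    [[0, 0, -4, 0], [0, 0, -4, 0], [0, 0, 0, 0]],
  ],
)

```text
t: 3.9
tcp_pos: [0.5374, -0.2313, 0.1095]
tool_rot: [0.475, 0.522, -0.475, 0.525]
force: [1.5, -4.5, 4.7]
finger_gap: -0.0
```

```bash
python3 -c "
from h import *
to(0,-20,108)"
```

```text
t 3.9 stand pos mm [  1.7 -32.5 109.5] F stand [ 1.  -4.6  4.7] gap -0.0
tool axes in stand
 [[ 0.004  1.    -0.001]
 [-0.004 -0.001 -1.   ]
 [-1.     0.004  0.004]]
tool mm to 0 -20 108 [  1.4  -1.7 -12.5]
```

Request:
arm_command(
  series=[
    [[0, 0, -4, 0], [0, 0, -4, 0], [0, 0, -4, 0], [0, 0, 0, 0]],
  ],
)

```text
t: 4.3
tcp_pos: [0.5374, -0.221, 0.1108]
tool_rot: [0.475, 0.52, -0.475, 0.527]
force: [1.8, -7.7, 9.4]
finger_gap: -0.005
```

```bash
python3 - <<'E'
from h import *
import cv2
to(0,-18,108)
from station import snapshot
a=snapshot("top")[110:290,310:450];b=snapshot("scene")[130:340,80:260]
cv2.imwrite("pics/d.png",np.hstack([cv2.resize(a,(400,514)),cv2.resize(b,(400,514))])[:,:,::-1])
E
```

```text
t 4.3 stand pos mm [  2.8 -22.3 110.8] F stand [ 1.  -7.8  9.4] gap -0.0
tool axes in stand
 [[ 0.006  1.    -0.001]
 [-0.007 -0.001 -1.   ]
 [-1.     0.006  0.007]]
tool mm to 0 -18 108 [ 2.7 -2.8 -4.3]
```

View pics/d.png

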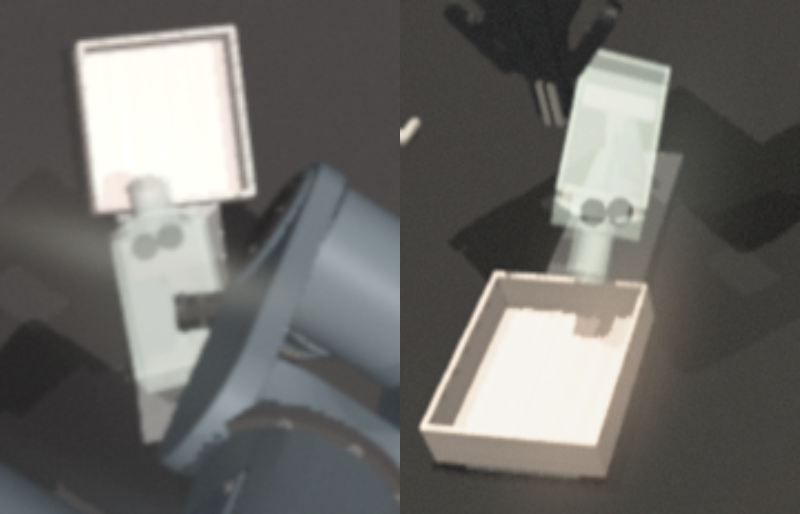

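The bottle is leaning to +y (rear edge tilted in the scene crop), with contact starting near y = −43. It has had about 21 mm of push so far; I'll push 5 mm more and let go quickly.

Request:
arm_command(
  series=[
    [[0, 0, -3, 0], [0, 0, -2, 0], [0, 0, 0, 0]],
  ],
)

```text
t: 4.7
tcp_pos: [0.5372, -0.2167, 0.1112]
tool_rot: [0.475, 0.52, -0.475, 0.527]
force: [1.7, -8.0, 11.5]
finger_gap: 0.006
```

Request:
arm_command(
  series=[
    [[0, 0, 45, 0], [0, 0, 20, 0], [0, 0, 0, 0], [0, 0, 0, 0], [0, 0, 0, 0], [0, 0, 0, 0], [0, 0, 0, 0], [0, 0, 0, 0]],
  ],
)

```text
t: 5.5
tcp_pos: [0.5404, -0.2772, 0.1083]
tool_rot: [0.475, 0.524, -0.475, 0.523]
force: [0.1, -0.4, 0.1]
finger_gap: -0.004
```

```bash
python3 - <<'E'
from h import *
import cv2
to(0,-45,108)
from station import snapshot
a=snapshot("top")[110:290,310:450];b=snapshot("scene")[130:340,80:260]
cv2.imwrite("pics/e.png",np.hstack([cv2.resize(a,(400,514)),cv2.resize(b,(400,514))])[:,:,::-1])
E
```

```text
t 5.5 stand pos mm [  0.2 -78.5 108.3] F stand [ 0.1 -0.4  0.1] gap -0.0
tool axes in stand
 [[-0.     1.    -0.001]
 [ 0.    -0.001 -1.   ]
 [-1.    -0.    -0.   ]]
tool mm to 0 -45 108 [  0.3  -0.2 -33.5]
```

View pics/e.png

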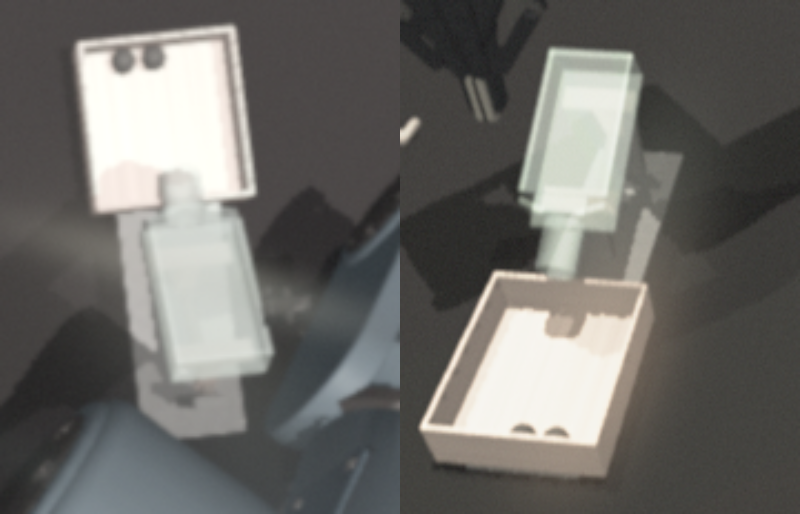

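Both balls are in the tray at its far rim: top crop (122,60) and (153,57), scene crop (523,430) and (556,433). The bottle is upright again. I'll back the arm off and let the balls settle before checking that they're at rest.

Request:
arm_command(
  series=[
    [[0, 0, 15, 0], [-20, 0, 0, 0], [-30, 0, 0, 0], [-30, 0, 0, 0], [0, 0, 0, 0], [0, 0, 0, 0], [0, 0, 0, 0], [0, 0, 0, 0], [0, 0, 0, 0], [0, 0, 0, 0]],
  ],
)

```text
t: 6.6
tcp_pos: [0.5415, -0.2927, 0.1875]
tool_rot: [0.475, 0.524, -0.476, 0.523]
force: [-0.4, -0.5, 0.2]
finger_gap: 0.002
```

Request:
arm_command(
  series=[
    [[0, 0, 0, 0], [0, 0, 0, 0], [0, 0, 0, 0], [0, 0, 0, 0], [0, 0, 0, 0], [0, 0, 0, 0], [0, 0, 0, 0], [0, 0, 0, 0], [0, 0, 0, 0], [0, 0, 0, 0]],
  ],
)

```text
t: 7.6
tcp_pos: [0.5418, -0.2929, 0.1883]
tool_rot: [0.475, 0.523, -0.475, 0.523]
force: [0.3, -0.4, -0.3]
finger_gap: -0.0
```

```bash
python3 - <<'E'
from h import *
import cv2
from station import snapshot
rep()
for k in range(5):
    im=snapshot("top")
    if k in(0,4):
        g=cv2.GaussianBlur(cv2.cvtColor(im,cv2.COLOR_RGB2GRAY),(3,3),0)[128:165,342:388]
        n,l,st,c=cv2.connectedComponentsWithStats((g<120).astype(np.uint8))
        for i in range(1,n):
            if 8<st[i,4]<150:
                uv=c[i]+[342,128];print(k,uv.round(2),st[i,4],"stand mm",(RS.inv().apply(back("top",uv,.019)-O)*1e3).round(1))
cv2.imwrite("pics/f.png",cv2.resize(im[110:200,320:420],(600,540))[:,:,::-1])
E
```

```text
t 7.6 stand pos mm [ 1.000e-01 -9.430e+01  1.883e+02] F stand [ 0.3 -0.4 -0.3] gap -0.0
tool axes in stand
 [[-0.     1.    -0.002]
 [-0.    -0.002 -1.   ]
 [-1.    -0.     0.   ]]
```

View pics/f.png

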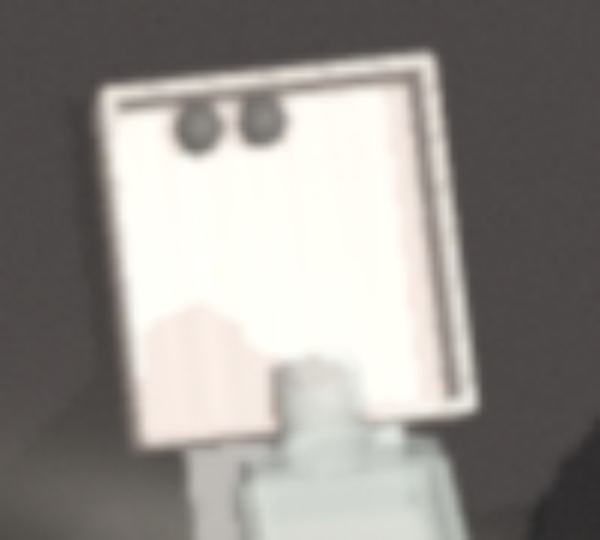

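The balls are at crop (198,125) and (262,120), which is full-image (353,131) and (364,130). That's the same as 2 s earlier, so they're at rest on the tray floor. The arm touches nothing, so I'm handing in.

```bash
python3 -c "
from h import *
print((RS.inv().apply(back('top',[[353,131],[363.7,130]],.019)-O)*1e3).round(1))
from station import ticket
print(ticket.sign_off())"
```

```text
[[206.3  23.5  19. ]
 [206.1  -0.5  19. ]]
the job is handed in; nothing more can be done
None
```

I freed both balls with one push on the open bottle, and they now lie in its stand's catch tray; the sign-off itself gave no verdict. With the gripper shut, I pushed the bottle's −y side about 26 mm, then let go quickly so it sprang back upright. The highest force I read was about 14 N, against the 40 N limit, and the arm never went near the spare stand.

**Last checks:**
- **Ball positions:** in the stand frame they measure about (206, 23) and (206, 0) mm, inside the tray limits. The tray's far limit is 215 mm and the balls lie against that rim. The top-view fit is good to a few millimetres, so their true x is probably nearer 200 mm.
- **At rest:** their pixel positions were unchanged between pictures 2 s apart.
- **Arm clear:** the arm was lifted clear with no force beyond sensor noise, and the job was handed in at about 8 s.

**Failed check:** my automatic ball detection for the final picture found nothing, so I read the final ball positions by eye from the pictures. I also judged the lean from the push distance and force and did not measure its angle.

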